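# Load a notched blade on its locating pin and close the keeper

## Task

Take the steel blade by its yellow rib from the cork pad, lay it flat and square on the bed of the blue holder and slide it gently home, so that its notch takes the brass pin and the bottom of the notch rests against the pin; the pin is clamped anywhere along its cross slot, so look or feel for it and do not force the blade. Then swing the red-knobbed keeper fully across the blade to its stop and let go. Leave the controller, the jar and the screwdriver where they are.

Things in the scene. Friction and masses are not known exactly. Their poses are not given: they have to be found in the camera images.
- blade: Loose steel blade, about 150 g: a flat plate 70 long (its x) x 60 wide (its y) x 4 mm thick; origin at the centre of the plate's underside, z up. Cutting edge at -x, notch in the middle of the +x edge, yellow grip rib on top. At the start it lies on a fixed cork pad 10 mm thick, 120 x 90 mm.
- blade_rib (a point): Centre of the top of the blade's yellow rib, 34 mm above the blade's origin. The rib is 10 mm along the blade's x, 28 mm along y and stands 30 mm above the plate; take it by the faces that look along x.
- blade_notch (a point): Middle of the notch's flat bottom, at plate mid-height: x=+21, z=+2 mm of the blade. The notch is open at the +x edge (x=35 mm). It is 9 mm wide, with 1.5 mm bevels at its mouth (12 mm wide there).
- holder: Fixed blue holder; origin on the bench under the bed, x towards the pin, z up. Flat top (the bed) 20 mm above the bench, from x=-58 to +48 and y=-64 to +64 mm. With blade x along holder x and the notch home on the pin, the blade's origin lies at x=0, z=20 mm of the holder and at the pin's y within 1.5 mm.
- pin_slot (a point): Middle of the cross slot on the bed, at x=+24, y=0, z=20 mm of the holder. The slot runs along y. The round brass pin, 6 mm thick, stands 7 mm above the bed in it, clamped at a y anywhere from -13 to +13 mm, different each time and not measured: it must be seen or felt. It does not yield.
- keeper (a joint): Keeper angle, rad. Steel arm 64 x 10 mm on an upright post (10 mm thick, 15 mm tall above the bed) at x=-27, y=+56 mm of the holder. 0: open, points along holder -x; it swings anticlockwise from above to the stop at 1.57, where it points along -y, over the plate, clear of the rib. Underside 5.5, top 11.5 mm above the bed. Stays where left; about 1 N at the knob moves it.
- keeper_knob (a point): Centre of the top of the red knob on the keeper: an upright cylinder 14 mm thick and 26 mm tall standing on the arm, its axis 58 mm from the pivot; this point lies 37.5 mm above the bed.
- controller: Bystander: white speed controller box 75 x 105 x 34 mm with a small shaft on top, origin under its centre. Leave alone.
- jar: Bystander: glass jar 48 mm thick, 65 mm tall, origin under its centre. Leave alone.
- driver: Bystander: screwdriver with orange handle, 160 mm long, lying. Leave alone.
Mind the look-alikes: they are no part of the job. Leave any orange look-alike of the blade alone. Of the things that look like the holder, the larger one is meant.

How it is judged:
By the outcome, as a careful person would: the job done as asked, in the order asked, and still so for the second after the job is handed in, with the robot touching nothing.
It also fails if it takes over 72 s, if anything falls off the work surface, if the arm or the gripper's body presses on something with over 40 N, if the wrist force passes 120 N, or if a joint passes its speed limit or range.

## Robot

A 7-joint arm with a two-finger parallel gripper is mounted at the origin on the work surface. World frame = base frame: x ahead of the robot, y to its left, z up, the work surface at z = 0. Lengths are in m, angles in rad, forces in N, time in s.
With the tool pointing down it reaches from about 0.4 to 0.9 m from the base axis. Payload 5.5 kg.
Tool frame: the origin (TCP) lies midway between the tips of the shut fingers; the grasp point (between the pads) lies 19 mm behind it; z points along the fingers, y is the direction in which the jaws open and shut (so a half turn about z gives the same grasp; the last joint's range is limited). The gripper opens to 92 mm and grips with 3 to 60 N. Pads are 19 mm wide; open, the fingers measure 130 mm over their backs; the gripper's body (75 mm by 190 mm) begins 47 mm behind the grasp point.
Start: joints at [1.365, 0.501, -0.427, 1.55, 0.221, 1.138, -0.21], TCP at [0.294, -0.58, 0.227] pointing down, gripper open.
Joint ranges: [-2.88, 2.88], [-0.31, 2.03], [-1.54, 1.56], [0.2, 2.42], [-1.41, 4.55], [0.19, 2.02], [-2.57, 2.57]. Speed limits (rad/s): [2.57, 2.57, 3.14, 3.14, 3.14, 3.14, 3.14].

## Interface

Orientations are given as a unit quaternion [x, y, z, w].
In Python, from rig import ctrl, snapshot, calibration gives the robot as it stands. Calls block until the motion is done:
- ctrl.move_to(position, orientation): joint-space move of the TCP to a pose.
- ctrl.line_to(position, rate=0.15, ori=None): straight line of the TCP; ori=None keeps the orientation; rate is the mean speed in m/s.
- ctrl.move_joints(angles): joint-space move.
- ctrl.gripper_open() and ctrl.close_gripper(grip_force=None): open the fingers fully, or close them until they stop; grip_force is the grip in N (None keeps the last).
- ctrl.wait(seconds).
- ctrl.ik(position, orientation): joint angles nearest the present ones, or None.
- ctrl.get_obs(): the state.
- snapshot(name): name is "side" or "top"; returns the picture (384x512x3 uint8, blue, green, red); there is no depth.
- calibration(name): a dict with "fx", "fy", "cx", "cy" (pixels), "pose" (4x4, takes a point from camera to world coordinates). Camera axes: x right, y down, z forward; pixel columns grow to the right and rows downward; lengths in m; the calibration is good to about 2 mm. A picture is of the moment at which its call begins. calibration takes no time and is no camera call.
A pose or a line that the arm cannot do raises ctrl.PlanningError and nothing moves.
- ctrl.close_job(): hands the job in, once; it reports no verdict.
The state is a dict: "time_s": time; "qpos": joint angles; "joint_vel": joint speeds; "joint_efforts": joint torques, N m; "eef_pos": TCP position; "eef_rot": TCP orientation; "contact_force": force on the tool from outside, world axes, zero at the start; "torque": the same for the moment, N m; "gripper_width": finger opening in m.
Only numpy, scipy, OpenCV 4.12 (cv2) and the standard library are available. Lean on these libraries where they do the work, as an engineer would, in place of code of your own. Each camera call takes 0.05 s, during which the arm holds its last target.

## Working session

There is one attempt and no reset: what is moved stays moved. The work goes in short steps, each a Python script; the robot and the scene stay as the last script left them, time stands still between calls to the robot, and variables do not carry over. Pictures are saved under pics/ and viewed, and the job is handed in when it is done.

```bash
ls; mkdir -p pics
python3 - <<'E'
from rig import ctrl, snapshot, calibration
import cv2
for n in("top","side"):
    cv2.imwrite(f"pics/{n}0.png",snapshot(n)); c=calibration(n); print(n,c)
o=ctrl.get_obs(); print(o)
E
```

```text
pics
top {'fx': 422.6922725858442, 'fy': 422.6922725858442, 'cx': 260.11694924934324, 'cy': 189.9895509234409, 'pose': array([[-0.00865073, -0.99705686,  0.07617601,  0.53292815],
       [-0.99979509,  0.0072299 , -0.01890797,  0.0199537 ],
       [ 0.01830158, -0.07632397, -0.99691509,  1.01962526],
       [ 0.        ,  0.        ,  0.        ,  1.        ]])}
side {'fx': 383.3612285186008, 'fy': 383.3612285186008, 'cx': 255.3868504551918, 'cy': 194.64637904149936, 'pose': array([[ 0.95947738, -0.1703117 ,  0.22449293,  0.41650509],
       [-0.28172227, -0.56288343,  0.77704234, -0.54628876],
       [-0.00597605, -0.80879921, -0.58805452,  0.49175659],
       [ 0.        ,  0.        ,  0.        ,  1.        ]])}
{'time_s': 0.1, 'qpos': array([ 1.36520797,  0.50177258, -0.42682586,  1.55132445,  0.22081423,
        1.13831443, -0.21028175]), 'joint_vel': array([-2.44881836e-04, -2.69610247e-03, -2.18974758e-05, -1.22505487e-03,
       -1.43211716e-03, -2.73284043e-04, -3.33652838e-05]), 'joint_efforts': array([-1.11465159e-02, -5.67875040e+01, -5.83869025e+00, -2.79915172e+01,
       -6.90781279e-02,  2.41389783e-02,  4.24808843e-05]), 'eef_pos': array([ 0.29336108, -0.5793307 ,  0.22578085]), 'eef_rot': array([ 9.72645036e-01,  2.32294769e-01, -1.74542800e-04, -8.62733682e-04]), 'contact_force': array([-0.18491934,  0.46205437, -0.39650366]), 'torque': array([ 0.01151548, -0.07572021, -0.04097771]), 'gripper_width': 0.09153334436085481}
```

View pics/top0.png

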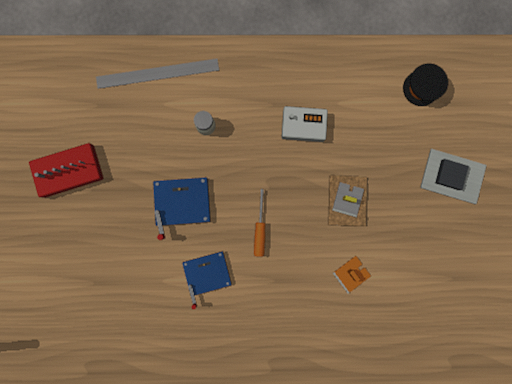

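View pics/side0.png

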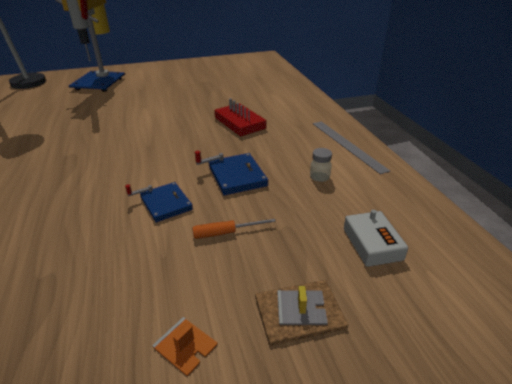

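Run:
```python
import cv2,numpy as np
t=cv2.imread("pics/top0.png");s=cv2.imread("pics/side0.png")
a=cv2.resize(t[165:315,140:240],(400,600),interpolation=2)
b=cv2.resize(t[165:315,320:400],(320,600),interpolation=2)
cv2.imwrite("pics/c1.png",np.hstack([a,b]))
a=cv2.resize(s[140:230,120:280],(800,450),interpolation=2)
cv2.imwrite("pics/c2.png",a)
b=cv2.resize(s[270:350,240:360],(780,520),interpolation=2)
cv2.imwrite("pics/c3.png",b)
```

```text
(no output)
```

View pics/c1.png

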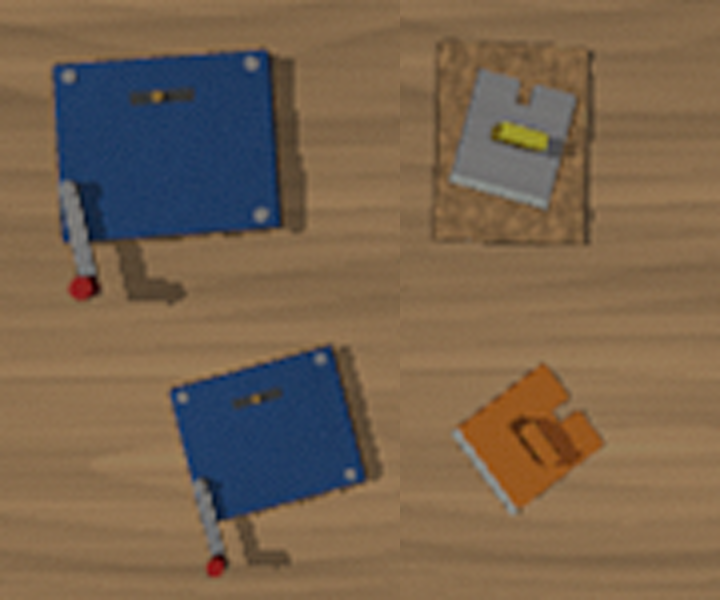

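View pics/c2.png

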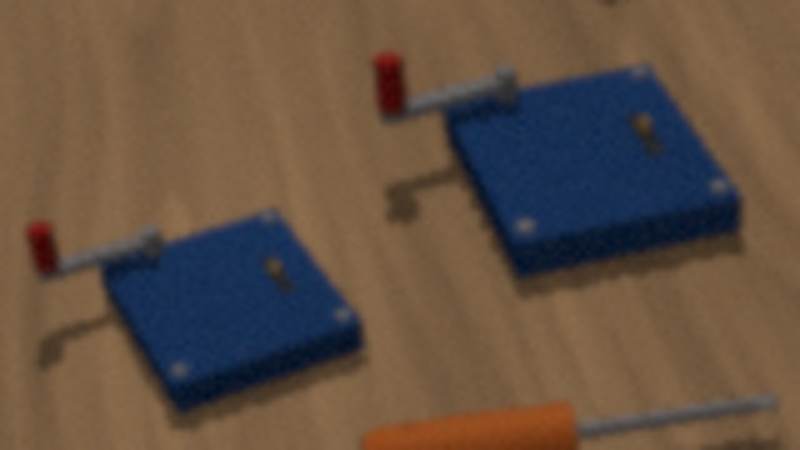

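View pics/c3.png

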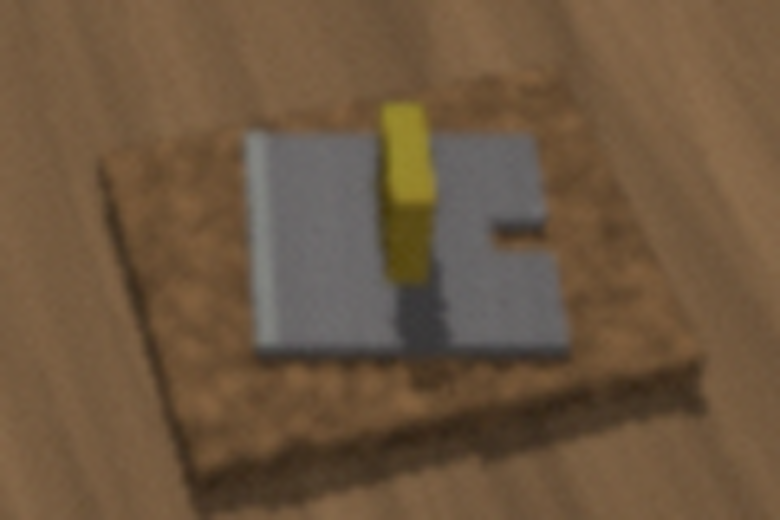

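```bash
cat > h.py <<'E'
import cv2,numpy as np
from rig import ctrl,snapshot,calibration
from scipy.spatial.transform import Rotation as R
def ray(n,uv):
    c=calibration(n);P=c["pose"];d=np.array([(uv[0]-c["cx"])/c["fx"],(uv[1]-c["cy"])/c["fy"],1.])
    return P[:3,3],P[:3,:3]@d
def onz(n,uv,z):
    o,d=ray(n,uv);return o+d*(z-o[2])/d[2]
def tri(ut,us):
    A=np.zeros((3,3));b=np.zeros(3);L=[]
    for n,u in(("top",ut),("side",us)):
        o,d=ray(n,u);d/=np.linalg.norm(d);M=np.eye(3)-np.outer(d,d);A+=M;b+=M@o;L.append((M,o))
    x=np.linalg.solve(A,b);return x,[np.linalg.norm(M@(x-o))*1e3 for M,o in L]
def proj(n,p):
    c=calibration(n);P=c["pose"];q=P[:3,:3].T@(np.asarray(p)-P[:3,3]);return np.array([c["fx"]*q[0]/q[2]+c["cx"],c["fy"]*q[1]/q[2]+c["cy"]])
def big(m):
    k,_=cv2.findContours(m.astype(np.uint8),cv2.RETR_EXTERNAL,cv2.CHAIN_APPROX_NONE);return max(k,key=cv2.contourArea)
def quad(c):
    """four corners by fitting lines to the sides of the contour's hull"""
    h=cv2.convexHull(c); e=2.
    while True:
        a=cv2.approxPolyDP(h,e,True)[:,0].astype(float)
        if len(a)<=4:break
        e+=.25
    p=c[:,0].astype(float);L=[]
    for i in range(len(a)):
        A,B=a[i],a[(i+1)%len(a)];d=(B-A);l=np.linalg.norm(d);d/=l
        s=(p-A)@d;q=np.abs((p-A)@[-d[1],d[0]])
        w=p[(s>.15*l)&(s<.85*l)&(q<2.)]
        vx,vy,x,y=cv2.fitLine(w.astype(np.float32),cv2.DIST_HUBER,0,.01,.01).ravel()
        L.append(np.cross([x,y,1],[x+vx,y+vy,1]))
    out=[]
    for i in range(len(a)):
        x=np.cross(L[i-1],L[i]);out.append(x[:2]/x[2])
    return np.array(out)
E
python3 - <<'E'
import cv2,numpy as np
for n,pts in(("top",[(190,205),(212,200),(209,215),(175,240)]),("side",[(235,175),(258,185),(250,187),(235,190),(240,191)])):
    i=cv2.imread(f"pics/{n}0.png");h=cv2.cvtColor(i,cv2.COLOR_BGR2HSV)
    if n=="top": print(i[205,200:218].tolist()); print(i[170:182,185].tolist())
    else: print(i[175:200,245].tolist())
E
```

```text
[[96, 60, 30], [98, 58, 32], [97, 59, 32], [98, 59, 33], [94, 55, 31], [96, 58, 31], [97, 58, 31], [97, 60, 29], [78, 44, 17], [33, 43, 60], [49, 73, 93], [53, 73, 92], [52, 73, 91], [49, 70, 88], [51, 70, 86], [62, 86, 109], [79, 113, 140], [76, 108, 137]]
[[70, 98, 122], [69, 98, 123], [71, 100, 127], [76, 105, 132], [72, 103, 130], [74, 105, 133], [76, 108, 137], [78, 114, 146], [75, 92, 113], [85, 52, 28], [99, 58, 30], [96, 57, 29]]
[[82, 44, 20], [83, 45, 20], [84, 47, 22], [84, 47, 23], [85, 46, 23], [86, 48, 26], [84, 48, 21], [85, 48, 24], [80, 45, 24], [63, 36, 19], [47, 21, 7], [43, 21, 6], [42, 23, 6], [42, 21, 5], [45, 25, 13], [45, 34, 31], [38, 44, 56], [35, 50, 65], [37, 55, 71], [47, 64, 85], [61, 87, 110], [67, 96, 122], [70, 96, 125], [71, 97, 125], [68, 96, 125]]
```

```bash
cat >> h.py <<'E'
K=6
def up(im,r):  # r=(u0,u1,v0,v1)
    c=im[r[2]:r[3],r[0]:r[1]];return cv2.resize(c,None,fx=K,fy=K,interpolation=cv2.INTER_CUBIC).astype(int)
def back(q,r): return (np.asarray(q)+.5)/K-.5+[r[0],r[2]]
def cen(m):
    M=cv2.moments(big(m));return np.array([M["m10"],M["m01"]])/M["m00"]
E
cat > m1.py <<'E'
from h import *
T=cv2.imread("pics/top0.png");S=cv2.imread("pics/side0.png")
rt=(148,218,170,232);rs=(200,275,145,200)
def bl(a,t): 
    m=((a[...,0]>t)&(a[...,0]-a[...,2]>28)).astype(np.uint8); return cv2.morphologyEx(m,cv2.MORPH_CLOSE,np.ones((13,13)))
a=up(T,rt);b=up(S,rs)
qt=back(quad(big(bl(a,60))),rt);qs=back(quad(big(bl(b,64))),rs)
print("top",qt.round(1).tolist());print("side",qs.round(1).tolist())
for u in qt: print("onz",onz("top",u,.02).round(4))
# match: project and nearest
for u in qt:
    p=proj("side",onz("top",u,.02));j=np.argmin(np.linalg.norm(qs-p,axis=1))
    x,e=tri(u,qs[j]);print(x.round(4),np.round(e,1),(qs[j]-p).round(1))
# pin
def red(a): return (a[...,2]>90)&(a[...,2]-a[...,1]>50)
def pin(a): return (a[...,2]>85)&(a[...,2]-a[...,0]>35)
r=(172,192,183,194);pt=back(cen(pin(up(T,r))),r)
r=(240,256,158,176);ps=back(cen(pin(up(S,r))),r)
print("pin px",pt,ps,tri(pt,ps),onz("top",pt,.027))
r=(150,172,228,245);kt=back(cen(red(up(T,r))),r)
r=(188,208,144,168);ks=back(cen(red(up(S,r))),r)
print("knob",kt,ks,tri(kt,ks))
# blade rib
def yel(a): return (a[...,1]>95)&(a[...,1]-a[...,0]>60)&(a[...,2]>95)
r=(335,365,185,210);yt=big(yel(up(T,r)));c=back(cen(yel(up(T,r))),r)
r2=(290,315,280,320);m=yel(up(S,r2));c2=back(cen(m),r2)
print("rib",c,c2,tri(c,c2),onz("top",c,.044),cv2.minAreaRect(yt))
print("ribquad top",back(quad(yt),r).round(1).tolist(),[onz("top",u,.044).round(4) for u in back(quad(yt),r)])
E
python3 m1.py
```

```text
top [[206.2, 177.4], [209.3, 221.1], [163.0, 224.4], [153.4, 181.1]]
side [[266.9, 178.9], [222.7, 188.3], [209.7, 163.6], [253.1, 159.2]]
onz [0.6403 0.1287 0.02  ]
onz [0.5368 0.1213 0.02  ]
onz [0.5299 0.2297 0.02  ]
onz [0.6323 0.2533 0.02  ]
[0.6396 0.1292 0.018 ] [0.9 0.9] [-0.8  0.7]
[0.5366 0.1215 0.0185] [0.2 0.2] [-0.2  0.6]
[0.5295 0.2301 0.0186] [0.4 0.4] [-0.4  0.5]
[ 0.639   0.258  -0.0046] [4.4 4.4] [3.9 7.2]
pin px [178.76887077 188.6035628 ] [254.81400966 158.30072464] (array([0.61979532, 0.18776096, 0.04092355]), [np.float64(7.743498529068665), np.float64(7.743498529068695)]) [0.61342509 0.19212326 0.027     ]
knob [159.50727838 236.67181878] [196.93401235 151.42753086] (array([0.50228687, 0.22981133, 0.05603122]), [np.float64(0.21911730091444281), np.float64(0.21911730091459813)])
rib [350.31059554 198.59352898] [302.19291815 293.18963202] (array([ 0.58554565, -0.20819868,  0.04113912]), [np.float64(0.5721448665763997), np.float64(0.5721448665764487)]) [ 0.58593408 -0.20772284  0.044     ] ((94.52876281738281, 84.27671813964844), (74.43815612792969, 25.983131408691406), 16.313854217529297)
ribquad top [[345.2, 195.5], [356.6, 198.2], [355.8, 201.9], [344.2, 199.0]] [array([ 0.5932, -0.1959,  0.044 ]), array([ 0.5868, -0.2224,  0.044 ]), array([ 0.5782, -0.2203,  0.044 ]), array([ 0.5851, -0.1934,  0.044 ])]
```

Run:
```python
from h import *
T=cv2.imread("pics/top0.png");S=cv2.imread("pics/side0.png")
a=cv2.resize(T[180:198,165:197],None,fx=12,fy=12,interpolation=0)
b=cv2.resize(S[155:177,237:264],None,fx=12,fy=12,interpolation=0)
a=cv2.copyMakeBorder(a,0,600-a.shape[0],0,5,0);b=cv2.copyMakeBorder(b,0,600-b.shape[0],0,0,0)
cv2.imwrite("pics/c4.png",np.clip(np.hstack([a,b]).astype(int)*2,0,255))
r=(325,372,172,222);c=up(T,r)
m=(abs(c[...,0]-c[...,2])<14)&(c.min(2)>75)
m=cv2.morphologyEx(m.astype(np.uint8),cv2.MORPH_CLOSE,np.ones((45,45)))
q=back(quad(big(m)),r);print(q.round(1).tolist())
P=np.array([onz("top",u,.014) for u in q]);print(P.round(4).tolist(),P.mean(0).round(4))
```

```text
[[339.5, 182.2], [363.4, 189.2], [355.9, 216.4], [332.1, 209.6]]
[[0.6272, -0.1898, 0.014], [0.6099, -0.2468, 0.014], [0.5448, -0.2271, 0.014], [0.5616, -0.1704, 0.014]] [ 0.5859 -0.2085  0.014 ][ WARN:0@0.960] global loadsave.cpp:1063 imwrite_ Unsupported depth image for selected encoder is fallbacked to CV_8U.
```

View pics/c4.png

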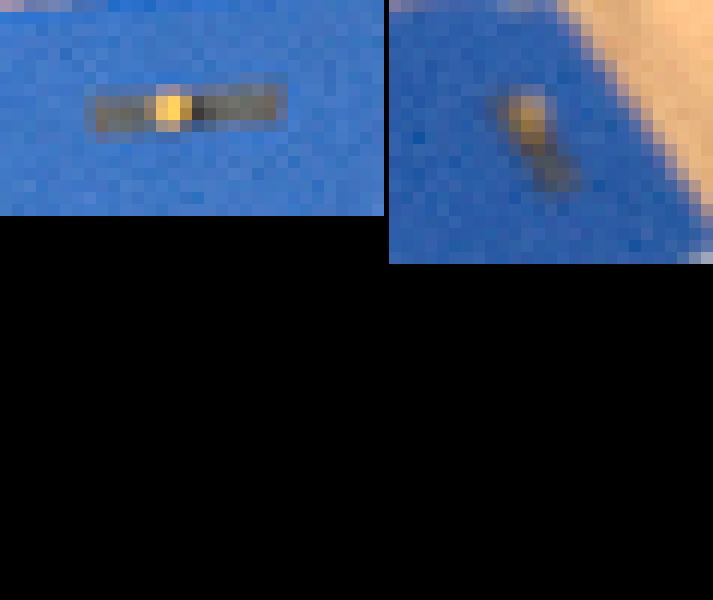

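```bash
cat >> h.py <<'E'
HO=np.array([.5893,.188]);HY=.068
def loc(x,y): c,s=np.cos(HY),np.sin(HY);return HO+[c*x-s*y,s*x+c*y]
def inv(p): c,s=np.cos(HY),np.sin(HY);d=np.asarray(p)[:2]-HO;return np.array([c*d[0]+s*d[1],-s*d[0]+c*d[1]])
def tool(yaw): # tool y axis along (cos yaw, sin yaw), pointing down
    y=np.array([np.cos(yaw),np.sin(yaw),0]);z=np.array([0,0,-1.]);x=np.cross(y,z)
    return R.from_matrix(np.c_[x,y,z]).as_quat()
def st(tag=""):
    o=ctrl.get_obs();print(tag,round(o["time_s"],2),"p",o["eef_pos"].round(4),"F",o["contact_force"].round(2),"M",o["torque"].round(2),"w",round(o["gripper_width"]*1e3,1));return o
E
python3 - <<'E'
from h import *
print("pin tri",tri((178.75,188.67),(248,163.3)))
for u,z in(((178.75,188.67),.027),((180.2,188.4),.02)): print(inv(onz("top",u,z)))
for y in(-.291,-.291+np.pi,HY,HY+np.pi):
    for p in([.586,-.208,.0205],[*loc(0,0),.03],[*loc(-25,2)]+[.03]) if 0 else ([.586,-.208,.0205],[*loc(0,.002),.03],[*loc(-.025,.002),.1]):
        q=ctrl.ik(p,tool(y));print(round(y,2),None if q is None else q.round(2))
E
```

```text
pin tri (array([0.61295391, 0.19233313, 0.02651566]), [np.float64(0.3634462553798995), np.float64(0.36344625537967346)])
[0.02419663 0.00252822]
[0.02522699 0.00025402]
-0.29 [ 0.71  0.75 -0.57  1.75  0.53  0.8  -0.41]
-0.29 [ 0.16  0.78 -0.72  1.75  0.66  0.87 -1.15]
-0.29 [ 0.28  0.71 -0.9   1.78  0.66  0.98 -1.18]
2.85 [-0.5   1.26  1.35  1.79 -1.3   1.29 -2.22]
2.85 [ 0.46  1.17 -1.31  1.74  1.2   1.27  1.68]
2.85 [ 0.48  0.98 -1.31  1.78  1.02  1.24  1.73]
0.07 [ 0.73  0.76 -0.6   1.74  0.57  0.82 -0.07]
0.07 [ 0.16  0.79 -0.72  1.75  0.66  0.87 -0.79]
0.07 [ 0.23  0.67 -0.82  1.78  0.59  0.95 -0.77]
3.21 [-0.43  1.05  1.12  1.79 -1.09  1.08 -1.96]
3.21 [ 0.46  1.17 -1.31  1.74  1.2   1.27  2.04]
3.21 [ 0.48  0.98 -1.31  1.78  1.02  1.24  2.09]
```

```bash
python3 - <<'E'
from h import *
q=tool(-.291)
ctrl.move_to([.586,-.208,.12],q);st("above")
ctrl.line_to([.586,-.208,.0205],rate=.08);st("down")
ctrl.close_gripper(25);st("grip")
ctrl.line_to([.586,-.208,.09],rate=.1);st("lift")
for n in("top","side"): cv2.imwrite(f"pics/{n}1.png",snapshot(n))
E
python3 - <<'E'
import cv2
s=cv2.imread("pics/side1.png");cv2.imwrite("pics/c5.png",cv2.resize(s[190:350,220:400],(720,640-40),interpolation=2))
E
```

```text
above 1.87 p [ 0.5855 -0.2105  0.1201] F [-0.09 -1.17 -0.43] M [-0.06 -0.06 -0.05] w 91.8
down 3.26 p [ 0.5865 -0.2081  0.0211] F [ 0.14 -0.26 -0.11] M [ 0.03 -0.05  0.01] w 92.1
grip 4.49 p [ 0.5859 -0.208   0.0205] F [ 0.26 -0.48  0.8 ] M [-0.02 -0.06  0.02] w 9.8
lift 5.33 p [ 0.5855 -0.2081  0.0897] F [ 0.65 -0.15 -2.7 ] M [-0.02 -0.06 -0.04] w 9.8
```

View pics/c5.png

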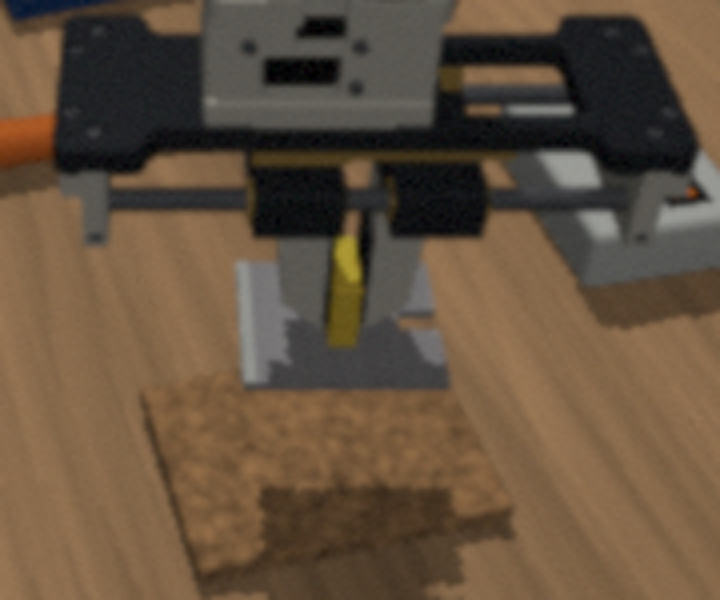

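Run:
```python
from h import *
q=tool(HY); y=.0025
ctrl.line_to([.586,-.208,.13],rate=.15)
ctrl.move_to([*loc(-.025,y),.12],q);st("above")
ctrl.line_to([*loc(-.025,y),.045],rate=.08);ctrl.wait(.2);st("hover")
cv2.imwrite("pics/side2.png",snapshot("side"));cv2.imwrite("pics/top2.png",snapshot("top"))
s=cv2.imread("pics/side2.png");cv2.imwrite("pics/c6.png",cv2.resize(s[110:220,180:300],(720,600),interpolation=2))
```

```text
above 7.33 p [0.5651 0.1865 0.1196] F [-0.   -0.12 -1.38] M [-0.03 -0.11 -0.01] w 10.0
hover 8.62 p [0.5646 0.1889 0.0456] F [-0.28  0.15 -1.14] M [-0.01 -0.11 -0.01] w 9.0
```

View pics/c6.png

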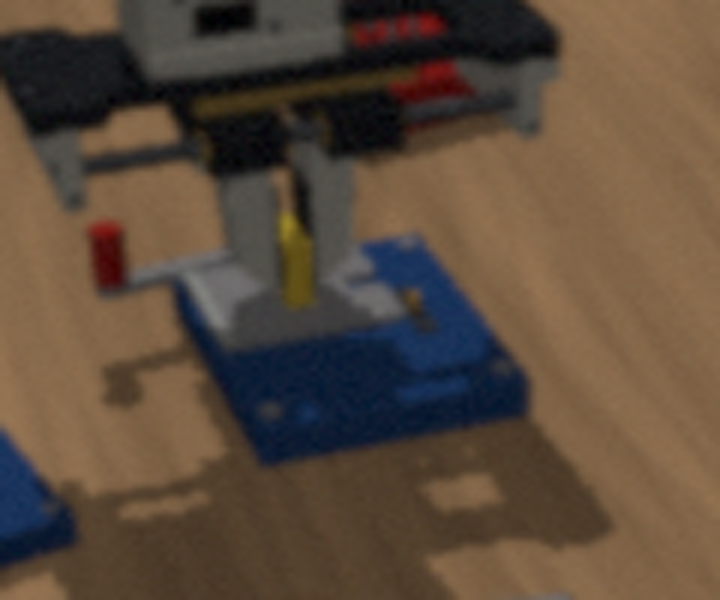

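Run:
```python
from h import *
y=.0025;P=loc(-.025,y)
ctrl.line_to([*P,.034],rate=.04);ctrl.wait(.1);f0=st("pre")["contact_force"]
z=.034
while z>.026:
    z-=.0007;ctrl.line_to([*P,z],rate=.02);o=ctrl.get_obs()
    if o["contact_force"][2]-f0[2]>3:break
ctrl.wait(.2);st(f"laid z={z:.4f}")
cv2.imwrite("pics/side3.png",snapshot("side"))
s=cv2.imread("pics/side3.png");cv2.imwrite("pics/c7.png",cv2.resize(s[140:210,195:275],(720,600),interpolation=2))
```

```text
pre 9.24 p [0.5642 0.1889 0.0339] F [ 1.07  0.98 -2.05] M [ 0.   -0.07 -0.04] w 9.5
laid z=0.0298 10.94 p [0.5642 0.1888 0.0305] F [-3.23 -2.18  5.12] M [-0.26  0.39 -0.05] w 9.7
```

View pics/c7.png

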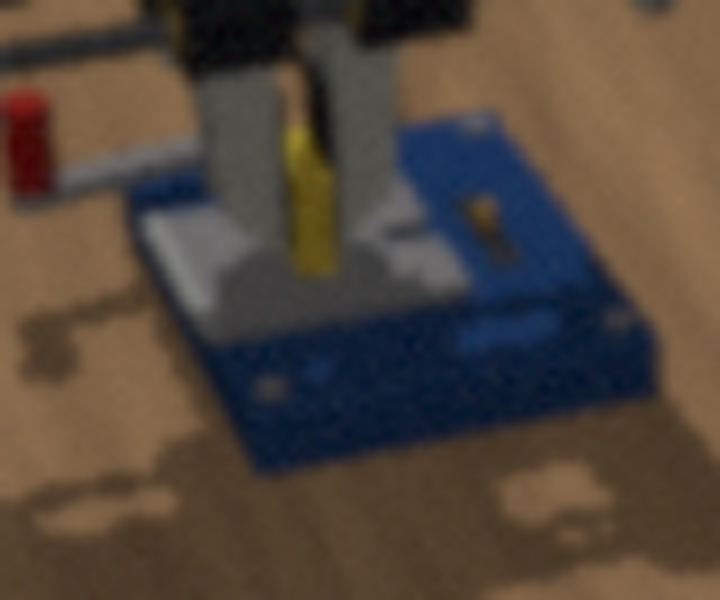

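Run:
```python
from h import *
y=.0025;z=.0301
ctrl.line_to([*loc(-.025,y),z],rate=.02);ctrl.wait(.1)
c,s=np.cos(HY),np.sin(HY)
x=-.025
while x<.004:
    x+=.0015 if x<-.006 else .0007
    ctrl.line_to([*loc(x,y),z],rate=.02);o=ctrl.get_obs();F=o["contact_force"];fx=c*F[0]+s*F[1];fy=-s*F[0]+c*F[1]
    print(round(x*1e3,1),(inv(o["eef_pos"])*1e3).round(2),round(fx,1),round(fy,1),round(F[2],1),o["torque"][2].round(2))
    if fx<-9 or abs(fy)>8: break
st()
```

```text
-23.5 [-24.95   2.51] -6.6 -1.9 10.3 -0.03
-22.0 [-23.76   2.74] -7.7 -1.5 10.5 0.03
-20.5 [-22.26   3.  ] -6.4 -1.5 10.5 -0.02
-19.0 [-20.81   3.11] -7.6 -0.4 10.3 -0.05
-17.5 [-19.28   3.26] -8.1 0.0 9.4 0.0
-16.0 [-17.78   3.34] -8.2 -0.7 10.1 0.02
-14.5 [-16.28   3.42] -6.0 0.1 9.3 -0.03
-13.0 [-14.77   3.46] -6.5 -0.1 9.5 0.04
-11.5 [-13.22   3.5 ] -6.8 0.7 8.9 0.0
-10.0 [-11.71   3.54] -7.0 -1.1 9.6 -0.03
-8.5 [-10.18   3.57] -6.4 -0.2 8.5 -0.03
-7.0 [-8.7  3.6] -5.8 0.7 9.6 0.01
-5.5 [-7.15  3.55] -6.2 0.3 8.4 0.02
-4.8 [-7.15  3.6 ] -8.9 -0.4 11.0 -0.08
-4.1 [-5.95  3.64] -6.8 0.2 9.0 0.01
-3.4 [-5.95  3.62] -9.9 -0.1 11.8 -0.03
 15.34 p [0.5831 0.1912 0.0305] F [-9.84 -0.76 11.84] M [-0.21  1.71 -0.03] w 10.1
```

Run:
```python
from h import *
y=.002;z=.0308
c,s=np.cos(HY),np.sin(HY)
x=-.0040
ctrl.line_to([*loc(x,y),z],rate=.02);ctrl.wait(.1);st()
while x<.008:
    x+=.001
    ctrl.line_to([*loc(x,y),z],rate=.015);ctrl.wait(.1);o=ctrl.get_obs();F=o["contact_force"];fx=c*F[0]+s*F[1];fy=-s*F[0]+c*F[1]
    print(round(x*1e3,1),(inv(o["eef_pos"])*1e3).round(2),o["eef_pos"][2].round(4),round(fx,1),round(fy,1),round(F[2],1),o["torque"].round(2))
    if fx<-11 or abs(fy)>8: break
st()
cv2.imwrite("pics/side4.png",snapshot("side"))
im=cv2.imread("pics/side4.png");cv2.imwrite("pics/c8.png",cv2.resize(im[140:210,195:275],(720,600),interpolation=2))
```

```text
15.69 p [0.5854 0.1896 0.0305] F [ 0.05 -0.06 -1.25] M [ 0.04 -0.02  0.02] w 9.2
-3.0 [-2.83  1.86] 0.0307 0.1 -0.5 -1.1 [ 0.07 -0.12 -0.02]
-2.0 [-1.96  1.94] 0.0308 0.4 0.6 -1.3 [ 0.03 -0.11 -0.  ]
-1.0 [-0.98  2.  ] 0.0308 1.3 0.0 -0.8 [ 0.03 -0.08  0.05]
0.0 [0.04 2.01] 0.0308 0.2 0.3 -1.3 [-0.06 -0.07 -0.06]
1.0 [0.36 1.98] 0.0307 -2.5 -0.2 0.3 [-0.08  0.62  0.03]
2.0 [0.54 2.04] 0.0306 -5.7 -0.6 2.6 [-0.19  1.15 -0.04]
3.0 [0.7  2.03] 0.0307 -7.7 -0.4 4.6 [-0.29  1.74 -0.01]
4.0 [0.71 2.02] 0.0306 -10.9 -1.4 6.9 [-0.4   2.21 -0.02]
5.0 [0.79 2.05] 0.0307 -13.6 -1.9 9.8 [-0.56  2.74  0.05]
 18.84 p [0.5899 0.1901 0.0307] F [-13.45  -2.86   9.85] M [-0.56  2.74  0.05] w 9.8
```

View pics/c8.png

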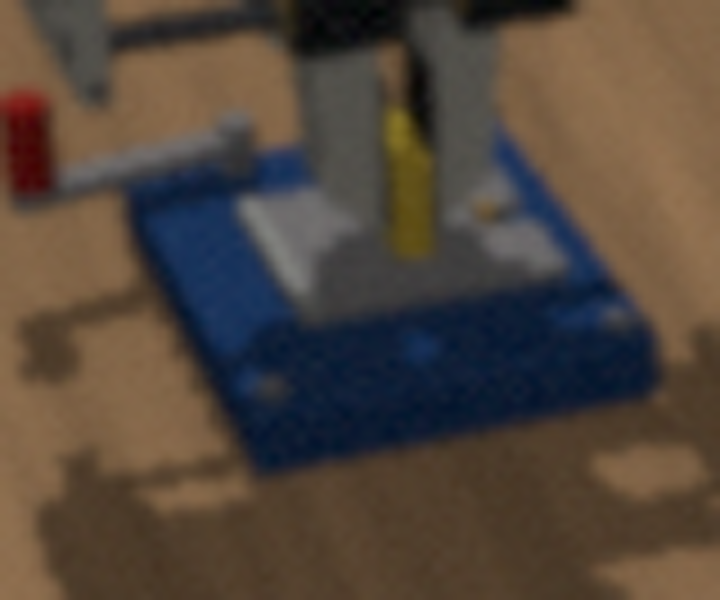

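Run:
```python
from h import *
y=.002
ctrl.line_to([*loc(.002,y),.0306],rate=.02)
ctrl.line_to([*loc(.002,y),.0302],rate=.02);ctrl.wait(.2);st("press")
ctrl.line_to([*loc(.0015,y),.0306],rate=.02);ctrl.wait(.1);st("ease")
ctrl.gripper_open();st("open")
p=ctrl.get_obs()["eef_pos"]
ctrl.line_to([p[0],p[1],.14],rate=.1);st("up")
# away for a look
ctrl.move_to([.45,.33,.2],tool(HY));ctrl.wait(.1);st("away")
for n in("top","side"): cv2.imwrite(f"pics/{n}5.png",snapshot(n))
T=cv2.imread("pics/top5.png");S=cv2.imread("pics/side5.png")
cv2.imwrite("pics/c9.png",np.hstack([cv2.resize(T[170:245,145:220],(400,400),interpolation=2),cv2.resize(S[135:210,190:265],(400,400),interpolation=2)]))
```

```text
press 19.64 p [0.5896 0.1901 0.0305] F [-7.64 -1.69  6.54] M [-0.41  1.66  0.02] w 9.7
ease 19.99 p [0.5897 0.1901 0.0306] F [-6.4  -0.94  3.85] M [-0.21  1.23  0.01] w 10.1
open 21.33 p [0.5907 0.1901 0.0306] F [ 1.33 -0.52  1.37] M [-0.06 -0.1  -0.04] w 91.4
up 22.57 p [0.5902 0.1898 0.1392] F [ 0.95 -0.59 -0.38] M [ 0.01 -0.07  0.01] w 91.9
away 23.52 p [0.4519 0.3277 0.199 ] F [0.25 0.09 0.76] M [-0.02 -0.15  0.02] w 91.9
```

View pics/c9.png

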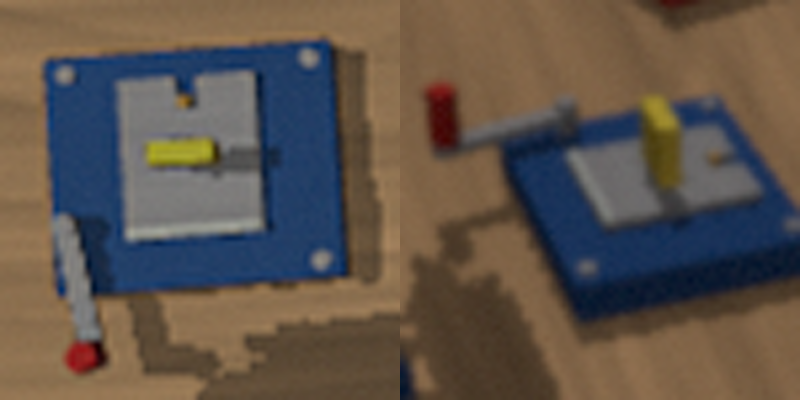

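Run:
```python
from h import *
T=cv2.imread("pics/top5.png")
r=(160,202,180,218);c=up(T,r)
m=(abs(c[...,0]-c[...,2])<22)&(c.min(2)>75)
m=cv2.morphologyEx(m.astype(np.uint8),cv2.MORPH_CLOSE,np.ones((61,61)))
q=back(quad(big(m)),r);P=np.array([onz("top",u,.024) for u in q])
print(q.round(1).tolist(),[(inv(p)*1e3).round(1).tolist() for p in P],(inv(P.mean(0))*1e3).round(1))
y=.002;Q=tool(HY+np.pi/2)
for a in (0,.3,.8,1.57): print(ctrl.ik([*loc(-.045,.0),.04],tool(HY+a)).round(2))
ctrl.close_gripper(20)
ctrl.move_to([*loc(-.04,y),.12],Q)
ctrl.line_to([*loc(-.04,y),.036],rate=.1);ctrl.wait(.2);o=st("down");f0=o["contact_force"]
cc,s=np.cos(HY),np.sin(HY)
x=-.024
ctrl.line_to([*loc(x,y),.036],rate=.06)
while x<-.006:
    x+=.001;ctrl.line_to([*loc(x,y),.036],rate=.02);o=ctrl.get_obs();F=o["contact_force"]-f0
    print(round(x*1e3,1),(inv(o["eef_pos"])*1e3).round(2),round(cc*F[0]+s*F[1],1))
    if cc*F[0]+s*F[1]<-4:break
st()
```

```text
Traceback (most recent call last):
  File "h.py", line 30, in quad
    vx,vy,x,y=cv2.fitLine(w.astype(np.float32),cv2.DIST_HUBER,0,.01,.01).ravel()
              ~~~~~~~~~~~^^^^^^^^^^^^^^^^^^^^^^^^^^^^^^^^^^^^^^^^^^^^^^^
cv2.error: OpenCV(4.12.0) /io/opencv/modules/imgproc/src/linefit.cpp:50: error: (-215:Assertion failed) count > 0 in function 'fitLine2D_wods'
```

```bash
cat > plate.py <<'E'
from h import *
import sys
T=cv2.imread(sys.argv[1])
r=(160,202,180,218);c=up(T,r)
m=(abs(c[...,0]-c[...,2])<22)&(c.min(2)>75)
q=back(cv2.boxPoints(cv2.minAreaRect(big(m))),r);P=np.array([onz("top",u,.024) for u in q])
print(q.round(1).tolist(),[(inv(p)*1e3).round(1).tolist() for p in P],(inv(P.mean(0))*1e3).round(1))
E
python3 plate.py pics/top5.png
python3 - <<'E'
from h import *
y=.002;Q=tool(HY+np.pi/2)
for a in (0,.3,.8,1.57): print(ctrl.ik([*loc(-.045,.0),.04],tool(HY+a)).round(2))
ctrl.close_gripper(20)
ctrl.move_to([*loc(-.04,y),.12],Q)
ctrl.line_to([*loc(-.04,y),.036],rate=.1);ctrl.wait(.2);o=st("down");f0=o["contact_force"]
cc,s=np.cos(HY),np.sin(HY)
x=-.024
ctrl.line_to([*loc(x,y),.036],rate=.06)
while x<-.006:
    x+=.001;ctrl.line_to([*loc(x,y),.036],rate=.02);o=ctrl.get_obs();F=o["contact_force"]-f0
    print(round(x*1e3,1),(inv(o["eef_pos"])*1e3).round(2),round(cc*F[0]+s*F[1],1))
    if cc*F[0]+s*F[1]<-4:break
st()
E
```

```text
[[166.0, 184.5], [192.2, 182.7], [194.2, 213.0], [168.0, 214.7]] [[36.6, 32.3], [36.1, -29.3], [-35.4, -29.4], [-34.8, 31.8]] [0.6 1.3]
[ 0.18  0.71 -0.73  1.86  0.64  0.82 -0.82]
[ 0.22  0.74 -0.79  1.86  0.69  0.85 -0.56]
[ 0.28  0.78 -0.88  1.86  0.77  0.89 -0.12]
[ 0.37  0.88 -1.05  1.85  0.92  0.99  0.55]
down 27.68 p [0.5497 0.1874 0.0367] F [ 0.09 -0.29  0.11] M [ 0.06 -0.17  0.02] w 0.4
-23.0 [-23.21   2.  ] -0.4
-22.0 [-21.97   1.99] -0.7
-21.0 [-20.93   1.99] -0.5
-20.0 [-19.91   1.99] -1.0
-19.0 [-18.88   1.99] 0.8
-18.0 [-17.91   2.  ] -0.9
-17.0 [-16.91   2.  ] -0.2
-16.0 [-15.96   2.  ] 0.3
-15.0 [-15.82   2.03] -4.4
 30.35 p [0.5734 0.189  0.0359] F [-4.25 -1.37  3.52] M [-0.07  0.63 -0.01] w 0.3
```

```bash
cat > sw.py <<'E'
from h import *
PIV=np.array([-.027,.056])
def tgt(th,gap):
    k=PIV+.058*np.array([-np.cos(th),-np.sin(th)]);t=np.array([np.sin(th),-np.cos(th)])
    return loc(*(k-t*gap))
E
python3 - <<'E'
from sw import *
z=.041
ctrl.line_to([*loc(-.03,.002),.036],rate=.06)
ctrl.line_to([*loc(-.03,.002),.12],rate=.15)
ctrl.move_to([*tgt(.1,.04),.12],tool(HY+.1))
ctrl.line_to([*tgt(.1,.04),z],rate=.1);ctrl.wait(.1);f0=st("at")["contact_force"]
th=.1
ctrl.line_to([*tgt(th,.022),z],rate=.05)
while th<1.45:
    th+=.09
    ctrl.line_to([*tgt(th,.0165),z],rate=.06,ori=tool(HY+th));o=ctrl.get_obs();F=o["contact_force"]-f0
    print(round(th,2),F.round(1),(inv(o["eef_pos"])*1e3).round(1))
    if np.linalg.norm(F)>12:break
st("end")
for n in("top","side"): cv2.imwrite(f"pics/{n}6.png",snapshot(n))
S=cv2.imread("pics/side6.png");cv2.imwrite("pics/c10.png",cv2.resize(S[135:215,185:275],(675,600),interpolation=2))
E
```

```text
at 33.83 p [0.4953 0.2722 0.0418] F [-0.36  1.16  0.5 ] M [ 0.02 -0.1  -0.03] w 0.5
0.19 [ 0.8 -0.8 -0.8] [-87.1  61.4]
0.28 [ 0.7 -0.6  0.4] [-87.3  56.2]
0.37 [ 0.4 -1.4 -0.3] [-87.   50.7]
0.46 [ 0.5 -1.  -0.6] [-86.2  45.2]
0.55 [-0.2 -1.6 -0.6] [-85.   39.8]
0.64 [-0.2 -1.9 -0.9] [-83.4  34.7]
0.73 [ 0.4 -1.1 -0.3] [-81.2  29.8]
0.82 [ 0.8 -0.9 -0.2] [-78.6  25. ]
0.91 [ 0.1 -1.7 -1. ] [-75.7  20.5]
1.0 [ 0.6 -0.6 -0.9] [-72.3  16.3]
1.09 [ 0.3 -0.7 -0.3] [-68.5  12.4]
1.18 [ 0.8 -1.  -0.3] [-64.4   8.8]
1.27 [-0.3 -1.1 -0.6] [-60.    5.7]
1.36 [ 0.2 -0.6 -0.5] [-55.3   2.9]
1.45 [ 1.  -0.8  0.6] [-50.4   0.6]
end 38.17 p [0.5389 0.1852 0.041 ] F [0.62 0.35 1.07] M [ 0.1  -0.16  0.03] w 0.9
```

View pics/c10.png

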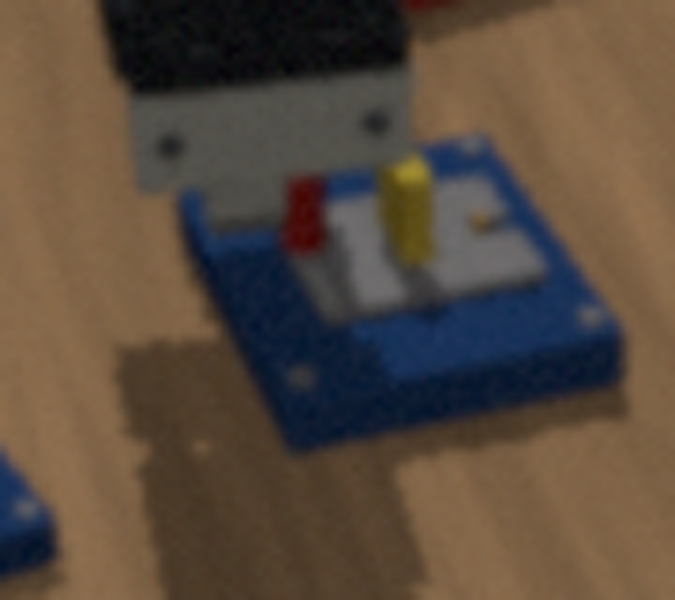

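```bash
python3 - <<'E'
from sw import *
z=.041;f0=ctrl.get_obs()["contact_force"]
ctrl.line_to([*tgt(1.52,.0165),z],rate=.04,ori=tool(HY+1.55));st()
g=.0175
while g>.006:
    g-=.001;ctrl.line_to([*tgt(1.57,g),z],rate=.02);o=ctrl.get_obs();F=o["contact_force"]-f0
    print(round(g,4),F.round(1),(inv(o["eef_pos"])*1e3).round(1))
    if F[0]<-6:break
ctrl.wait(.3);st("stop")
ctrl.line_to([*tgt(1.57,.035),z],rate=.05)
ctrl.line_to([*tgt(1.57,.035),.14],rate=.15)
ctrl.move_to([.42,.30,.25],tool(HY+1.57));ctrl.wait(.1);st()
for n in("top","side"): cv2.imwrite(f"pics/{n}7.png",snapshot(n))
T=cv2.imread("pics/top7.png");S=cv2.imread("pics/side7.png")
cv2.imwrite("pics/c11.png",np.hstack([cv2.resize(T[170:245,145:220],(400,400),interpolation=2),cv2.resize(S[135:210,190:265],(400,400),interpolation=2)]))
def red(a): return (a[...,2]>90)&(a[...,2]-a[...,1]>50)
r=(168,195,192,216);kt=back(cen(red(up(T,r))),r);r=(212,235,150,172);ks=back(cen(red(up(S,r))),r)
p,e=tri(kt,ks);d=inv(p)-PIV;print("knob",kt,ks,p,e,inv(p),"theta",np.arctan2(-d[1],-d[0]),np.linalg.norm(d))
print(cv2.absdiff(cv2.imread("pics/top0.png"),T).max(2)[:, 225:].__gt__(40).sum())
E
python3 plate.py pics/top7.png
```

```text
38.52 p [0.543  0.1839 0.041 ] F [-0.04 -0.95 -0.08] M [ 0.1  -0.16 -0.01] w 0.3
0.0165 [-3.7  0.8  1.3] [-44.2  -1.5]
0.0155 [-5.3  0.3  3.2] [-44.   -1.4]
0.0145 [-7.8 -0.2  4.5] [-43.9  -1.5]
stop 39.62 p [0.5457 0.1835 0.0408] F [-7.16 -0.03  4.36] M [0.21 1.46 0.01] w 0.1
 41.89 p [0.4214 0.2976 0.2484] F [-0.19 -0.23 -0.45] M [ 0.11 -0.14  0.02] w 0.4
knob [179.61383731 209.76338049] [227.01370217 157.06684477] [0.56262    0.18493958 0.05600239] [np.float64(0.2403834670456058), np.float64(0.24038346704565172)] [-0.02682629 -0.0012405 ] theta 1.5738311071496478 0.057240767285066156
5643
[[157.6, 185.0], [192.2, 182.7], [194.2, 213.0], [159.7, 215.3]] [[36.9, 51.9], [36.3, -29.3], [-35.4, -29.5], [-34.7, 51.3]] [ 0.8 11.1]
```

```bash
sleep 1; ls pics
```

```text
c1.png
c10.png
c11.png
c2.png
c3.png
c4.png
c5.png
c6.png
c7.png
c8.png
c9.png
side0.png
side1.png
side2.png
side3.png
side4.png
side5.png
side6.png
side7.png
top0.png
top1.png
top2.png
top5.png
top6.png
top7.png
```

View pics/c11.png

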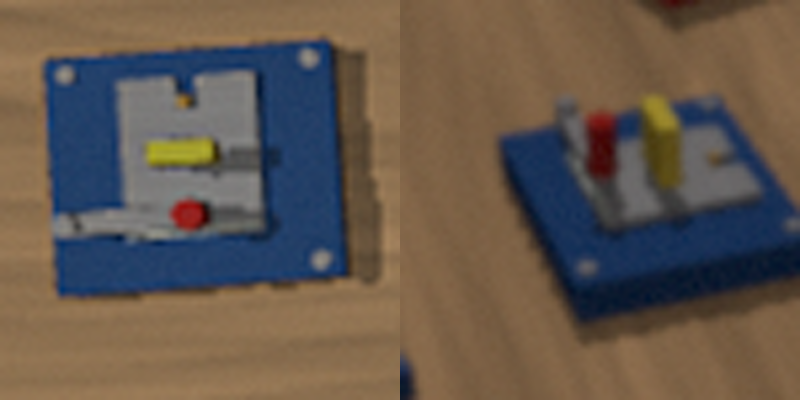

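View pics/top7.png

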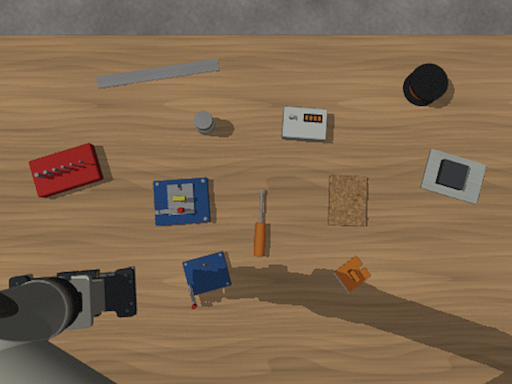

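The top view shows the blade home on the pin at (180,187) and the keeper across it, with the knob at (180,210) and a measured angle of about 1.57. The jar (204,123), controller (304,124) and driver (261,225) are where they were at the start.

```bash
python3 -c "
from rig import ctrl
ctrl.close_job()"
```

```text
the job is handed in; nothing more can be done
```

The blade is home on the pin in the larger blue holder, with the keeper swung across it to its stop. I handed the job in at about 42 s, with the gripper clear of everything.

**What I did:** I took the steel blade by its yellow rib and laid it on the bed of the larger holder. I then slid it along the bed until the notch bottom met the pin. The final push on the pin reached about 14 N, and before that bed friction had reached about 10 N because I was pressing down harder than needed. After letting go I pushed the keeper by its knob to the stop and backed away.

**Last checks that agreed:**
- **Blade on the pin:** a 4 N nudge on the rib after release met firm resistance at once. The top view showed the plate square, within about 1 mm of home (0.6 mm along x).
- **Keeper:** the knob measured from both views gives an angle of about 1.57 rad. It resisted a push of about 7 N there and stayed put after release.
- **Bystanders:** by eye in the last top picture, the jar, controller, screwdriver and both look-alikes are where they started.

**Checks that failed or disagreed:**
- The last plate measurement in the top view was spoiled because the grey keeper merged with the plate in the colour mask. Its clear right and front edges were unchanged.
- My first attempt to find the pin in the side view was wrong and was redone; the two views then agreed to 0.4 mm.
- The picture-difference count over the bystander area was useless, as the robot's shadow and the removed blade swamped it.

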